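# Set out a mixing pot on the spoked turntable

### The job

Twist the top pot off the nested stack, leaving the lower pot where it is in its stand, and set it down upright on the turntable's empty cork pad. Then turn the turntable by pushing its spokes until the pot stands at the brass pointer. Do not disturb the brown can and the silver-lidded jar that stand between the stack and the turntable.

Things in the scene. Friction and masses are not known exactly. Their poses are not given: they have to be found in the camera images.
- pot_top: Upper of two identical white twist-lock pots, the one to take. 66 mm high, about 0.07 kg; origin: centre of its underside, z up. Stem 37 mm wide up to z 30, then an upright collar 59 mm in outside diameter from z 32 to the rim at z 66 mm: grasp it there, any yaw. Two 6 mm pins stick out of the stem along +x and -x at z 18, to 25 mm from the axis.
- pot_low: Lower pot, same shape and frame, about 0.14 kg, its underside 4 mm above the table. Loose in the stand: slots there hold its pins so that it cannot turn, but nothing holds it down. The top pot's origin is 36 mm above its origin in the stack, shoulder on its rim, stem and pins inside its collar; once unlocked that pot must rise 55 mm more to be clear.
- stand: Fixed stand of the stack: a round steel foot 90 mm in diameter, 4 mm high, with a slotted aluminium collar 53 mm in diameter, 33 mm high; the lower pot's underside is 4 mm above the table. Origin under its centre; its position and yaw vary.
- turntable (a joint): Angle of the turntable about its vertical axis, counter-clockwise seen from above positive, 0 when the empty pad is exactly at the pointer. It starts between about -2.4 and -1.5 rad, turns 3.1 rad either way, with light friction (about 0.15 N m) and stays where it is left.
- star: The six spokes, turning with the turntable. Origin on its axis, 12 mm above the table. Spokes (10 mm round bars 8 mm above this origin, 15 mm end balls at 143 mm) at 30, 90, 150, 210, 270, 330 deg counter-clockwise from its x axis, outside the disc (176 mm wide, top 26 mm above the table); push 105 to 135 mm from the axis. On its +x side a gold-lidded jar is clipped, 59 mm wide, top at 79 mm.
- place (a point): Centre of the top of the empty cork pad (68 mm wide, flat), 28.5 mm above the table, 52 mm from the turntable's axis, on the star's -x axis; turns with the turntable.
- mark (a point): Where the pad's centre has to end: 52 mm from the turntable's axis toward the brass pointer, at the pad's height. The pointer lies on the table, under 8 mm high, its point 175 mm from the axis. Fixed in a run; the turntable's position and the pointer's direction vary.
- can_brown: Small open enamel can, 64 mm wide, 61 mm high, a bystander behind and between the stack and turntable; origin under its centre.
- jar_silver: Small silver-lidded jar, 53 mm wide, 44 mm high, a bystander in front and between the stack and turntable; origin under its centre.
- lock (a point): Centre of the lower pot's rim. The rim has an inward lip over the top pot's pins: lifted straight, both pots come out. Twist the top pot counter-clockwise (from above), lifting slightly (1.5 mm of play, more near the end): it starts -1 to 12 deg and is free at 52 to 68 deg of yaw past the lower pot's yaw, where the pins meet two notches; a stop ends the turn at about 73 deg.

How it is judged:
By the outcome, as a careful person would: the job done as asked, in the order asked, and still so for the second after the job is handed in, with the robot touching nothing.
It also fails if it takes over 72 s, if anything falls off the work surface, if the arm or the gripper's body presses on something with over 40 N, if the wrist force passes 120 N, or if a joint passes its speed limit or range.

### The arm

A 6-joint arm with a two-finger parallel gripper is mounted at the origin on a cart in front of the work surface, level with it; the furniture and walls round the work are solid. World frame = base frame: x ahead of the robot, y to its left, z up, the work surface at z = 0. Lengths are in m, angles in rad, forces in N, time in s.
With the tool pointing down it reaches from about 0.375 to 0.9 m from the base axis. Payload 3.1 kg.
Tool frame: the origin (TCP) lies midway between the tips of the shut fingers; the grasp point (between the pads) lies 19 mm behind it; z points along the fingers, y is the line along which they close (so a half turn about z gives the same grasp; the last joint's range is limited). The gripper opens to 87 mm and grips with 3 to 60 N. Pads are 19 mm wide; open, the fingers measure 117 mm over their backs; the gripper's body (75 mm by 190 mm) begins 51 mm behind the grasp point.
Start: joints at [-1.427, 0.527, 1.433, -0, 1.181, -0.178], TCP at [0.198, -0.593, 0.223] pointing down, gripper open.
Joint ranges: [-3.08, 3.08], [-0.75, 2.2], [0.22, 2.44], [-1.43, 4.57], [0, 2.65], [-2.85, 2.85]. Speed limits (rad/s): [2.79, 2.79, 3.14, 3.14, 3.14, 3.14].

### API

Orientations are given as a unit quaternion [x, y, z, w].
In Python, from rig import status, imaging, order gives the robot as it stands.
- The arm moves only by the tool arm_command, never from a script. Its argument "deltas" is one flat list of numbers, 5 for each row, row after row: the opening, from -1 (shut) to 1 (fully open), so that 0 is half open, then the shift along the tool's x, y, z in m, then the turn about the tool's z in rad. In form: [gripper, tx, ty, tz, roll, gripper, tx, ty, tz, roll, ...]. A call has 1 to 12 rows; each row shifts and turns the commanded pose from where the row before left it, along the tool's axes as they then stand; what a row does not reach is not made up. A row lasts 1/8 s, in which the tool goes at most 62.5 mm and 10.7 degrees, less where a joint would pass 70% of its speed; a pose out of reach is approached as far as the arm can. A call with a gripper value outside its range is refused whole. The fingers move at their own pace and stop on an object; "newtons" is the grip in N (left out, the last holds). Time passes only in rows, so rows that do not move let the fingers close. It gives the time, the measured TCP pose, the force, the opening and the grip force at its end, in the units of the state.
- status.get_obs(): the state, without advancing time (a new reading comes with each control period).
- imaging.camera(name): name is "side" or "top" or "wrist"; returns (picture, depth): 420x560x3 uint8, red, green, blue; 420x560 float32, m along the optical axis (not along the pixel's ray), 0 where there is no reading.
- imaging.camera_params(name): a dict with "intrinsics" (3x3 intrinsics, pixels), "k1" (the pictures are not rectified: a ray, as slopes to the right and down, at radius r is drawn at 1 + k1 r^2 times it, then the intrinsics apply), "camera_from_world" (4x4, takes a point from world to camera coordinates). Camera axes: x right, y up, looking along -z (the intrinsics and any distortion apply to the point x, -y, -z); pixel columns grow to the right and rows downward; lengths in m; the calibration is good to about 2 mm. A picture is of the moment at which its call begins: read the wrist's pose just before it. camera_params takes no time and is no camera call; for the wrist camera it gives the pose at the moment of the call.
- order.hand_in(): hands the job in; it is judged then, once.
The state is a dict: "time": time; "q": joint angles; "joint_velocities": joint speeds; "joint_torque": joint torques, N m; "position": TCP position; "tool_rot": TCP orientation; "ft_force": force on the tool from outside, world axes, zero at the start; "moment": the same for the moment, N m; "grip_width": finger opening in m; "grip_force": force on a finger pad.
Only numpy, scipy, OpenCV 4.12 (cv2) and the standard library are available. Lean on these libraries where they do the work, as an engineer would, in place of code of your own. Each camera call takes 0.05 s, during which the arm holds its last target. There are 200 camera calls.

## Working session

There is one attempt and no reset: what is moved stays moved. The work goes in short steps, Python scripts to look and compute and a tool call to move; the robot and the scene stay as the last step left them, time stands still between calls to the robot, and variables do not carry over. Pictures are saved under pics/ and viewed, at most 10 in all, crops included, and the job is handed in when it is done.

Besides the shell and the picture viewer there is one more tool, called after "Call:" in YAML: its name, and indented under it one key for each argument. arm_command: Moves the arm, as the interface text tells. Its arguments: {"type":"object","properties":{"deltas":{"type":"array"},"newtons":{"type":"number"}},"required":["deltas"]}

```bash
mkdir -p pics; ls; cat > h.py <<'E'
import numpy as np, cv2, pickle
from rig import status, imaging, order
def shot(n,tag):
    p=imaging.camera_params(n); im,d=imaging.camera(n)
    pickle.dump((im,d,p),open(f'pics/{tag}.pkl','wb')); cv2.imwrite(f'pics/{tag}.png',im[:,:,::-1]); return im,d,p
def load(tag): return pickle.load(open(f'pics/{tag}.pkl','rb'))
def und(uv,p):
    K=np.array(p['intrinsics']); return cv2.undistortPoints(np.float64(uv).reshape(-1,1,2),K,np.array([p['k1'],0,0,0,0.])).reshape(-1,2)
def plane(uv,p,z):  # pixels -> world points at height z
    n=und(uv,p); W=np.linalg.inv(np.array(p['camera_from_world'])); o=W[:3,3]
    r=np.c_[n[:,0],-n[:,1],-np.ones(len(n))]@W[:3,:3].T
    return o+r*((z-o[2])/r[:,2])[:,None]
def cloud(d,p):
    v,u=np.mgrid[:d.shape[0],:d.shape[1]]; n=und(np.c_[u.ravel(),v.ravel()],p); z=d.ravel()[:,None].astype(float)
    W=np.linalg.inv(np.array(p['camera_from_world']))
    c=np.c_[n[:,:1]*z,-n[:,1:]*z,-z]; return (c@W[:3,:3].T+W[:3,3]).reshape(*d.shape,3)
def proj(P,p):
    c=np.c_[np.atleast_2d(P),np.ones(len(np.atleast_2d(P)))]@np.array(p['camera_from_world']).T
    s=np.c_[c[:,0],-c[:,1]]/-c[:,2:3]; r2=(s**2).sum(1,keepdims=True); s=s*(1+p['k1']*r2); K=np.array(p['intrinsics'])
    return s*[K[0,0],K[1,1]]+K[:2,2]
E
python3 - <<'E'
from h import *
o=status.get_obs(); print(o)
a=shot('top','t0'); b=shot('side','s0')
for n,(im,d,p) in (('top',a),('side',b)):
    W=np.linalg.inv(np.array(p['camera_from_world'])); print(n,W.round(3).tolist(),p['k1'],np.array(p['intrinsics']).tolist())
E
```

```text
pics
{'time': 0.0, 'q': array([-1.42751580e+00,  5.28439808e-01,  1.43388205e+00,  2.23778378e-05,
        1.18135963e+00, -1.78502715e-01]), 'joint_velocities': array([-0.00052478,  0.00013296, -0.00012034, -0.00041663,  0.00159956,
        0.00120106]), 'joint_torque': array([-1.14400034e-03, -4.40048003e+01, -1.76591778e+01,  6.32610591e-02,
        5.82670933e-02, -1.43110492e-04]), 'position': array([ 0.19759128, -0.59219657,  0.22159425]), 'tool_rot': array([ 9.87084984e-01,  1.60194083e-01,  2.87374972e-05, -1.04407515e-03]), 'ft_force': array([ 0.156933  , -0.48960597,  0.03905753]), 'moment': array([0.00921048, 0.01993002, 0.02751602]), 'grip_force': 0.0, 'grip_width': 0.08682974440523654}
top [[-0.002, 0.991, -0.135, 0.41], [-1.0, -0.006, -0.025, -0.0], [-0.026, 0.135, 0.99, 1.061], [0.0, 0.0, 0.0, 1.0]] -0.04511436596178012 [[475.3628993189995, 0.0, 284.77099639331107], [0.0, 475.3628993189995, 215.96701820207292], [0.0, 0.0, 1.0]]
side [[-0.982, 0.114, -0.149, 0.432], [-0.186, -0.488, 0.853, 0.752], [0.024, 0.865, 0.501, 0.52], [0.0, 0.0, 0.0, 1.0]] -0.0683137874524284 [[403.69334895605016, 0.0, 276.9615993735023], [0.0, 403.69334895605016, 206.3083052924581], [0.0, 0.0, 1.0]]
```

View pics/t0.png

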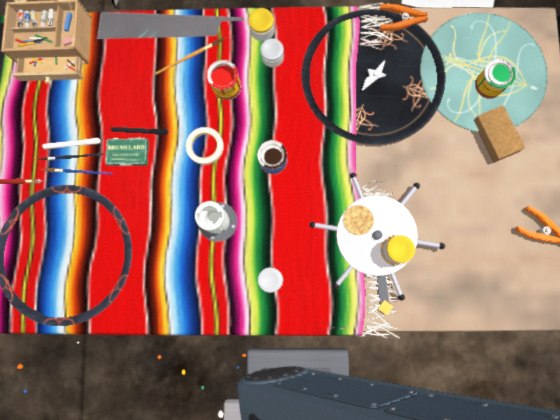

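View pics/s0.png

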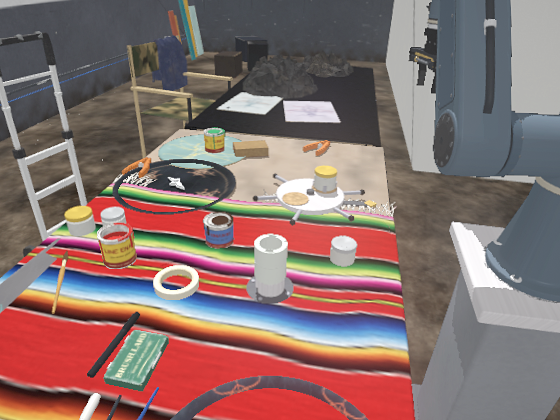

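The top view shows the stack at about (211,217), the can at (272,155), the silver jar at (270,280) and the turntable at (377,236). The cork pad is at (358,221), the gold jar at (400,248) and the yellow pointer near (386,308). The side view agrees. Next I'll measure them.

```bash
python3 - <<'E'
from h import *
im,d,p=load('t0'); C=cloud(d,p)
print('table z', [C[r,c].round(4).tolist() for r,c in ((320,200),(200,180),(300,440))])
def blob(x0,x1,y0,y1,zlo,zhi):
    S=C[y0:y1,x0:x1].reshape(-1,3); m=(S[:,2]>zlo)&(S[:,2]<zhi); S=S[m]
    (c,r)=cv2.minEnclosingCircle(np.float32(S[:,:2])*1000)
    return len(S),np.round(c,1),round(r,1),S[:,2].mean().round(4)
print('pot',blob(185,245,190,250,.095,.12))
print('foot',blob(185,250,190,260,.002,.008))
print('can',blob(250,295,135,180,.052,.07)); print('jar',blob(250,295,260,300,.038,.05))
print('disc',blob(320,440,190,285,.022,.032)); print('gold',blob(370,440,220,280,.07,.09))
hsv=cv2.cvtColor(im,cv2.COLOR_RGB2HSV)
# grey spoke balls: given pixel ends -> plane z=.02
P=plane([(352,177),(312,225),(337,283),(402,297),(442,246),(416,187)],p,.02); print('balls',P.round(3).tolist())
c,r=cv2.minEnclosingCircle(np.float32(P[:,:2])); print(np.round(c,4),r)
print('centre',plane([(377,236)],p,.03).round(4), 'cork',plane([(358,221)],p,.0285).round(4))
print('ptr',plane([(380,278),(386,308),(383,290)],p,.004).round(4))
# side
im2,d2,p2=load('s0'); C2=cloud(d2,p2)
C=C2; print('side pot',blob(240,300,225,300,.095,.12)); print('sd disc',blob(270,350,170,215,.022,.032)); print('sd can',blob(195,245,205,255,.052,.07));print('sd jar',blob(320,365,230,270,.038,.05))
crop=cv2.resize(im[160:330,300:460],None,fx=3.5,fy=3.5,interpolation=cv2.INTER_CUBIC)[:600,:560]
crop2=cv2.resize(im[195:245,185:245],None,fx=4,fy=4,interpolation=cv2.INTER_CUBIC)
o=np.zeros((600,800,3),np.uint8); o[:crop.shape[0],:crop.shape[1]]=crop; o[:200,560:800]=crop2; cv2.imwrite('pics/c0.png',o[:,:,::-1])
E
```

```text
table z [[0.3254, 0.2126, 0.0092], [0.5926, 0.2646, 0.0051], [0.367, -0.3129, 0.0033]]
pot (333, array([544. , 178.7]), 29.9, np.float64(0.106))
foot (3196, array([537.3, 180.4]), 108.0, np.float64(0.0047))
can (648, array([682.1,  53.9]), 32.2, np.float64(0.0586))
jar (464, array([413.9,  58.9]), 26.1, np.float64(0.0443))
disc (4578, array([ 502.1, -172.8]), 138.7, np.float64(0.0268))
gold (632, array([ 476.9, -214.5]), 29.4, np.float64(0.0785))
balls [[0.639, -0.124, 0.02], [0.532, -0.034, 0.02], [0.405, -0.087, 0.02], [0.375, -0.226, 0.02], [0.484, -0.317, 0.02], [0.616, -0.266, 0.02]]
[ 0.5081 -0.1755] 0.14390113949775696
centre [[ 0.506  -0.1742  0.03  ]] cork [[ 0.5393 -0.134   0.0285]]
ptr [[ 0.4156 -0.1827  0.004 ]
 [ 0.3505 -0.194   0.004 ]
 [ 0.3895 -0.1885  0.004 ]]
side pot (493, array([543.7, 179.8]), 30.5, np.float64(0.1037))
sd disc (1688, array([ 518.1, -178.1]), 139.4, np.float64(0.0271))
sd can (476, array([681.5,  53.8]), 33.9, np.float64(0.0586))
sd jar (351, array([413.4,  59. ]), 27.0, np.float64(0.0437))
```

View pics/c0.png

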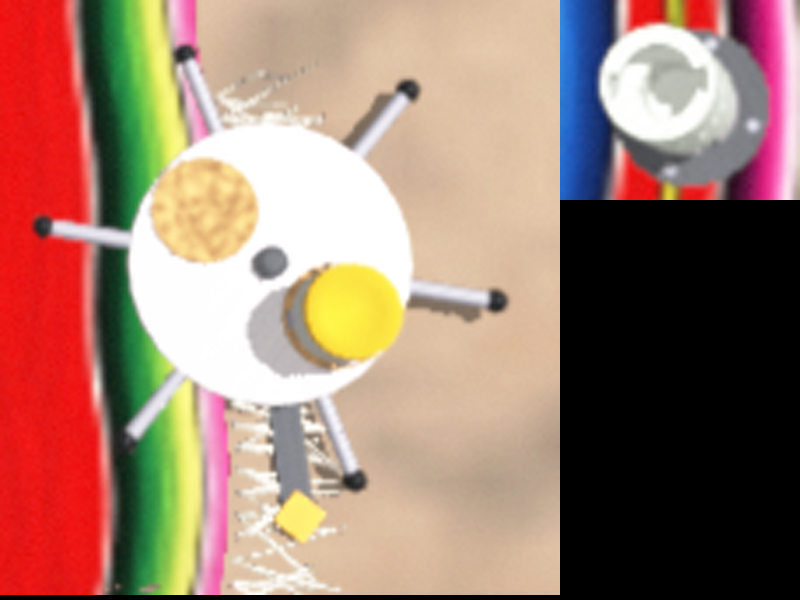

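The crop shows the cork pad at (204,210), the hub at (270,263), the pointer's diamond at (300,516) and the six balls clearly. I'll refine these with masks.

```bash
cat > tt.py <<'E'
from h import *
def angs(tag):
    im,d,p=load(tag); hsv=cv2.cvtColor(im,cv2.COLOR_RGB2HSV).astype(int)
    return im,d,p,hsv
def centroid(m):
    n,l,s,c=cv2.connectedComponentsWithStats(m.astype(np.uint8)); i=1+s[1:,4].argmax(); return c[i],s[i,4],l==i
E
python3 - <<'E'
from tt import *
im,d,p,h=angs('t0')
cr=[(186,52),(408,90),(498,300),(355,480),(128,440),(43,227)]
B=plane([(300+u/3.5-.36,160+v/3.5-.36) for u,v in cr],p,.02)[:,:2]
# circle fit
A=np.c_[2*B,np.ones(6)]; s=np.linalg.lstsq(A,(B**2).sum(1),rcond=None)[0]; c=s[:2]; print('axis balls',c.round(4),np.linalg.norm(B-c,axis=1).round(4))
yy,xx=np.mgrid[:420,:560]
# diamond
m=(h[...,0]>18)&(h[...,0]<32)&(h[...,1]>120)&(yy>295)&(yy<325)&(xx>370)&(xx<400)
g,n,mm=centroid(m); G=plane([g],p,.005)[0,:2]; v=np.argwhere(mm); print('diamond',g,n,G.round(4), 'tip px',v.max(0),'tip',plane([(g[0],v[:,0].max()+.5)],p,.005).round(4))
m=(h[...,1]>60)&(h[...,0]<30)&(xx>340)&(xx<376)&(yy>200)&(yy<238); k,n,_=centroid(m); K=plane([k],p,.0285)[0,:2]; print('cork',k,n,K.round(4))
ri=np.linalg.norm(np.array(p['camera_from_world'])[:3,:3].T@np.array(p['camera_from_world'])[:3,3])
print('cork r',np.linalg.norm(K-c),'ptr r',np.linalg.norm(G-c))
ap=np.arctan2(*(G-c)[::-1]); ak=np.arctan2(*(K-c)[::-1]); J=np.array([.4769,-.2145])-c
print('ptr',ap,'pad',ak,'jar+pi',np.arctan2(*J[::-1])+np.pi,np.linalg.norm(J),'theta',(ak-ap+np.pi)%(2*np.pi)-np.pi)
ab=np.sort(np.degrees(np.arctan2(*(B-c).T[::-1]))); print(ab, 'mod60',ab%60,'pad-150..',np.degrees(ak)%60)
# side view
im,d,p,h=angs('s0')
m=(h[...,0]>8)&(h[...,0]<28)&(h[...,1]>60)&(xx>278)&(xx<312)&(yy>188)&(yy<208); k,n,_=centroid(m); print('cork side',k,n,plane([k],p,.0285)[0,:2].round(4))
# side view notch: stand pins yaw from wrist later
E
```

```text
axis balls [ 0.5101 -0.1754] [0.1438 0.1422 0.1439 0.1435 0.1424 0.1437]
diamond [384.85344828 307.24137931] 116 [ 0.3522 -0.1914] tip px [314 391] tip [[ 0.3366 -0.191   0.005 ]]
cork [357.89747191 219.58286517] 712 [ 0.5424 -0.1338]
cork r 0.05269211310980244 ptr r 0.15869394518196156
ptr -3.0406579148843345 pad 0.9101005789118153 jar+pi 0.86710234644974 0.05126410479876299 theta -2.332426813383437
[-160.1122429   -99.78511287  -39.72244451   20.13923908   80.74993387
  140.51112412] mod60 [19.8877571  20.21488713 20.27755549 20.13923908 20.74993387 20.51112412] pad-150.. 52.14492210405995
cork side [295.04761905 198.38492063] 252 [ 0.5414 -0.1339]
```

Call:
arm_command:
  deltas: [1,0.041,-0.0445,0,0,1,0.041,-0.0445,0,0,1,0.041,-0.0445,0,0,1,0.041,-0.0445,0,0,1,0.041,-0.0445,0,0,1,0.041,-0.0445,0,0,1,0.041,-0.0445,0,0,1,0.041,-0.0445,0,0,1,0.041,-0.0445,0,0,1,0.041,-0.0445,0,0,1,0.041,-0.0445,0,0,1,0.041,-0.0445,0,0]
  newtons: 25

```text
time: 1.6
position: [0.496, 0.0713, 0.2224]
tool_rot: [0.987, 0.16, -0.0, 0.0]
ft_force: [0.9, -0.1, 0.5]
grip_width: 0.0869
grip_force: 0.0
```

```bash
cat > mv.py <<'E'
from h import *
from scipy.spatial.transform import Rotation as R
def rel(t):
    o=status.get_obs(); r=R.from_quat(o['tool_rot']).as_matrix(); x=o['position']
    print('t',round(o['time'],2),'pos',x.round(4),'yaw_y',np.degrees(np.arctan2(r[1,1],r[0,1])).round(1),'q6',np.degrees(o['q'][5]).round(1),'grip',o['grip_width'].round(4),o['grip_force'].round(1),'F',o['ft_force'].round(1),'M',o['moment'].round(2))
    if t is not None: print('tool delta',(r.T@(np.array(t)-x)).round(4))
E
python3 -c "
from mv import *
rel([.544,.179,.2])
im,d,p=shot('wrist','w0')
C=cloud(d,p);m=(C[...,2]>.098)&(C[...,2]<.115);print(m.sum());S=C[m]
if len(S): print(cv2.minEnclosingCircle(np.float32(S[:,:2])*1000),S[:,2].mean())
"
```

```text
Traceback (most recent call last):
  File "mv.py", line 5, in rel
    print('t',round(o['time'],2),'pos',x.round(4),'yaw_y',np.degrees(np.arctan2(r[1,1],r[0,1])).round(1),'q6',np.degrees(o['q'][5]).round(1),'grip',o['grip_width'].round(4),o['grip_force'].round(1),'F',o['ft_force'].round(1),'M',o['moment'].round(2))
                                                                                                                                                    ^^^^^^^^^^^^^^^^^^^^^
AttributeError: 'float' object has no attribute 'round'
```

Call:
arm_command:
  deltas: [1,0.04,-0.043,0.01,0,1,0.04,-0.043,0.01,0,1,0,0,0,0,1,0,0,0,0]

```text
time: 2.1
position: [0.5434, 0.176, 0.2019]
tool_rot: [0.987, 0.161, -0.001, 0.0]
ft_force: [0.7, 0.0, -0.7]
grip_width: 0.0869
grip_force: 0.0
```

```bash
sed -i "s/o\['grip_width'\].round(4),o\['grip_force'\].round(1)/round(o['grip_width'],4),round(o['grip_force'],1)/" mv.py
python3 -c "
from mv import *
rel([.544,.179,.076])
im,d,p=shot('wrist','w0')
C=cloud(d,p);m=(C[...,2]>.098)&(C[...,2]<.115);print(m.sum());S=C[m]
if len(S): print(cv2.minEnclosingCircle(np.float32(S[:,:2])*1000),S[:,2].mean())
"
```

```text
t 2.1 pos [0.5434 0.176  0.2019] yaw_y -71.5 q6 78.3 grip 0.0869 0.0 F [ 0.7  0.  -0.7] M [0.05 0.05 0.03]
tool delta [ 0.0018 -0.0026  0.1259]
1580
((543.4656982421875, 178.79298400878906), 29.66084098815918) 0.10527985668437882
```

View pics/w0.png

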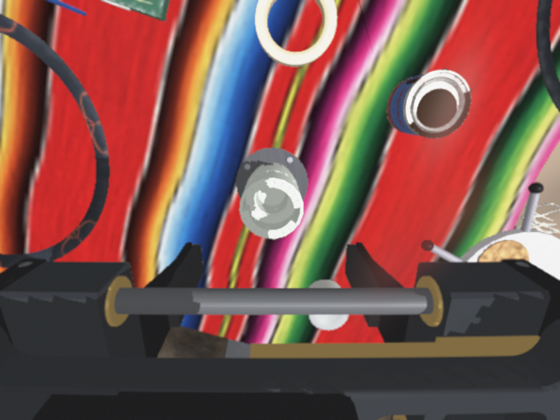

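The wrist view shows the stack's open rim at (272,208), between the fingers and with nothing in the way. The pot centre measures (0.5437, 0.179), matching the other views, so I'll descend and grip.

Call:
arm_command:
  deltas: [1,0.001,-0.0015,0.04,0,1,0.001,-0.001,0.04,0,1,0,0,0.03,0,1,0,0,0.016,0,1,0,0,0,0,-1,0,0,0,0,-1,0,0,0,0,-1,0,0,0,0,-1,0,0,0,0,-1,0,0,0,0]
  newtons: 25

```text
time: 3.4
position: [0.5457, 0.1793, 0.0771]
tool_rot: [0.987, 0.16, 0.0, 0.0]
ft_force: [0.4, -0.2, 3.4]
grip_width: 0.0576
grip_force: 25.0
```

```bash
python3 -c "
from mv import *
rel(None)"
```

```text
t 3.4 pos [0.5457 0.1793 0.0771] yaw_y -71.6 q6 78.6 grip 0.0576 25.0 F [ 0.4 -0.2  3.4] M [-0.11  0.09 -0.04]
```

Call:
arm_command:
  deltas: [-1,0,0,-0.001,0,-1,0,0,0,-0.08,-1,0,0,0,-0.08,-1,0,0,0,-0.08,-1,0,0,0,-0.08,-1,0,0,0,-0.08]

```text
time: 4.15
position: [0.545, 0.1791, 0.0772]
tool_rot: [0.935, 0.354, -0.0, -0.0]
ft_force: [0.6, 0.5, -0.1]
grip_width: 0.0577
grip_force: 25.0
```

```bash
python3 -c "
from mv import *
rel(None)"
```

```text
t 4.15 pos [0.545  0.1791 0.0772] yaw_y -48.5 q6 55.5 grip 0.0577 25.0 F [ 0.6  0.5 -0.1] M [-0.03 -0.01 -0.05]
```

Call:
arm_command:
  deltas: [-1,0,0,0,-0.08,-1,0,0,0,-0.08,-1,0,0,0,-0.08,-1,0,0,0,-0.08,-1,0,0,0,-0.08,-1,0,0,0,-0.08,-1,0,0,0,-0.08,-1,0,0,0,0,-1,0,0,0,0]

```text
time: 5.28
position: [0.5448, 0.1793, 0.0772]
tool_rot: [0.802, 0.597, -0.0, -0.0]
ft_force: [-1.6, 0.9, 0.1]
grip_width: 0.0576
grip_force: 25.0
```

```bash
python3 -c "
from mv import *
rel(None)
for n in ('wrist',):
    im,d,p=shot(n,'w1'); 
cv2.imwrite('pics/w1c.png',cv2.resize(im[120:300,180:380],None,fx=3,fy=3)[:,:,::-1])"
```

```text
t 5.28 pos [0.5448 0.1793 0.0772] yaw_y -16.6 q6 23.7 grip 0.0576 25.0 F [-1.6  0.9  0.1] M [0.1  0.07 0.03]
```

View pics/w1c.png

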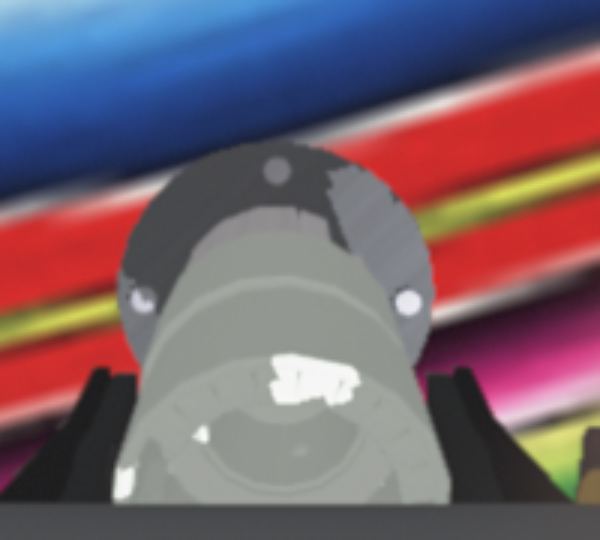

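The wrist crop shows the pot still gripped, with its seam (about row 285) closed on the lower pot. I'll lift a little and check whether the lower pot follows.

Call:
arm_command:
  deltas: [-1,0,0,-0.003,0,-1,0,0,-0.003,0,-1,0,0,-0.004,0,-1,0,0,-0.004,0,-1,0,0,0,0]

```text
time: 5.95
position: [0.5457, 0.1792, 0.0921]
tool_rot: [0.802, 0.598, 0.0, 0.0]
ft_force: [-0.7, 0.5, -0.5]
grip_width: 0.0573
grip_force: 25.0
```

```bash
python3 -c "
from mv import *
rel(None)
a=shot('side','s1')[0]; b=shot('wrist','w2')[0]; z=load('s0')[0]
f=lambda i:cv2.resize(i,(260,400),interpolation=cv2.INTER_CUBIC)
c=cv2.resize(b[120:300,230:320],(260,520))[:400]
cv2.imwrite('pics/s1c.png',np.hstack([f(z[220:310,240:300]),f(a[220:310,240:300]),c])[:,:,::-1])"
```

```text
t 5.95 pos [0.5457 0.1792 0.0921] yaw_y -16.6 q6 23.6 grip 0.0573 25.0 F [-0.7  0.5 -0.5] M [-0.01 -0.05  0.02]
```

View pics/s1c.png

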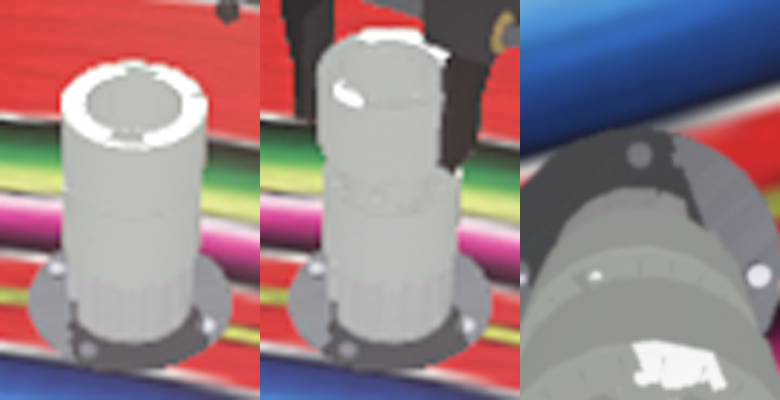

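The side crop (middle) shows the top pot raised, with the lower pot still seated and their gap at about (390,185). So it's unlocked, and I'll lift it clear.

Call:
arm_command:
  deltas: [-1,0,0,-0.01,0,-1,0,0,-0.01,0,-1,0,0,-0.01,0,-1,0,0,-0.01,0,-1,0,0,-0.01,0,-1,0,0,-0.02,0,-1,0,0,-0.01,0,-1,0,0,0,0]

```text
time: 7.05
position: [0.5459, 0.1793, 0.1725]
tool_rot: [0.802, 0.598, 0.001, 0.0]
ft_force: [0.1, 0.2, -1.4]
grip_width: 0.0575
grip_force: 25.0
```

```bash
python3 -c "
from mv import *
rel([.543,-.1355,.15])
im,d,p=shot('side','s2'); C=cloud(d,p)
S=C[200:310,230:310].reshape(-1,3); m=(S[:,2]>.062)&(S[:,2]<.078)&(np.hypot(S[:,0]-.544,S[:,1]-.179)<.05); print('low rim',m.sum(),S[m].max(0),cv2.minEnclosingCircle(np.float32(S[m][:,:2])*1000))
cv2.imwrite('pics/s2c.png',cv2.resize(im[150:310,200:340],None,fx=3.5,fy=3.5)[:,:,::-1])"
```

```text
t 7.05 pos [0.5459 0.1793 0.1725] yaw_y -16.6 q6 23.6 grip 0.0575 25.0 F [ 0.1  0.2 -1.4] M [-0.04 -0.05 -0.01]
tool delta [-0.3026  0.0869  0.0224]
low rim 407 [0.57217183 0.20927381 0.07309739] ((542.3610229492188, 178.61363220214844), 31.471235275268555)
```

View pics/s2c.png

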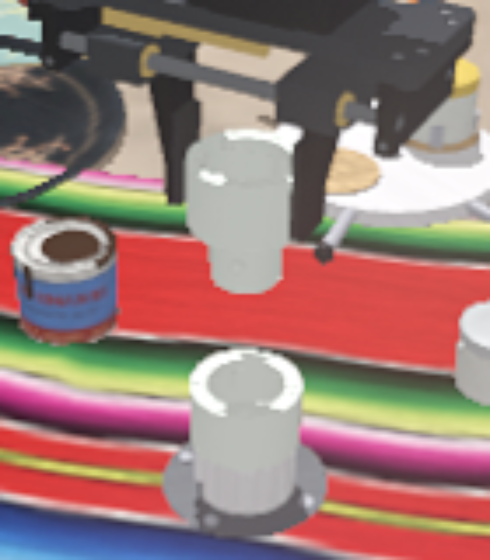

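The crop shows the pot hanging upright and clear at about (240,210), and the lower pot still seated in its stand at (245,430). Now I'll carry it over the pad.

Call:
arm_command:
  deltas: [-1,-0.025,0.0075,0,0,-1,-0.045,0.013,0,0,-1,-0.05,0.0145,0,0,-1,-0.05,0.0145,0,0,-1,-0.05,0.0145,0,0,-1,-0.045,0.013,0,0,-1,-0.0255,0.007,0,0,-1,-0.012,0.003,0,0,-1,0,0,0.02,0,-1,0,0,0.02,0,-1,0,0,0,0,-1,0,0,0,0]

```text
time: 8.6
position: [0.5428, -0.135, 0.1318]
tool_rot: [0.801, 0.598, 0.0, 0.0]
ft_force: [-0.5, 0.1, -0.6]
grip_width: 0.0578
grip_force: 25.0
```

```bash
python3 -c "
from mv import *
rel([.543,-.1355,.0662])
im,d,p=shot('side','s3'); C=cloud(d,p); im=im
# pot in hand: points z .09-.125, near TCP
o=status.get_obs()['position']
for lo,hi in ((.132,.142),(.142,.162),(.095,.118)):
    m=(C[...,2]>lo)&(C[...,2]<hi)&(np.hypot(C[...,0]-o[0],C[...,1]-o[1])<.04)&(im.max(2).astype(int)-im.min(2)<25)&(im.mean(2)>110); S=C[m]
    A=np.c_[2*S[:,:2],np.ones(len(S))]; s=np.linalg.lstsq(A,(S[:,:2]**2).sum(1),rcond=None)[0]; print(lo,len(S),s[:2].round(4),np.sqrt(s[2]+s[0]**2+s[1]**2).round(4))
"
```

```text
t 8.6 pos [ 0.5428 -0.135   0.1318] yaw_y -16.5 q6 -8.9 grip 0.0578 25.0 F [-0.5  0.1 -0.6] M [-0.03 -0.11 -0.01]
tool delta [-0.0004  0.0003  0.0656]
0.132 88 [ 0.542  -0.1356] 0.0279
0.142 315 [ 0.5422 -0.1351] 0.0269
0.095 111 [ 0.5419 -0.133 ] 0.0143
```

Call:
arm_command:
  deltas: [-1,0,0,0.025,0,-1,0,0,0.02,0,-1,0,0,0.01,0,-1,0,0,0.005,0,-1,0,0,0.003,0,-1,0,0,0.002,0,-1,0,0,0,0]

```text
time: 9.52
position: [0.5427, -0.1356, 0.0668]
tool_rot: [0.802, 0.598, 0.0, 0.0]
ft_force: [0.5, -0.6, -0.9]
grip_width: 0.0575
grip_force: 25.0
```

```bash
python3 -c "
from mv import *
rel([.543,-.1355,.0655])"
```

```text
t 9.53 pos [ 0.5427 -0.1356  0.0668] yaw_y -16.6 q6 -8.9 grip 0.0575 25.0 F [ 0.5 -0.6 -0.9] M [ 0.   -0.02  0.01]
tool delta [0.0002 0.0002 0.0013]
```

Lower until contact.

Call:
arm_command:
  deltas: [-1,0,0,0.0008,0,-1,0,0,0.0008,0,-1,0,0,0,0]

```text
time: 9.9
position: [0.5427, -0.1357, 0.0656]
tool_rot: [0.802, 0.598, 0.0, 0.0]
ft_force: [-0.7, -0.4, 4.8]
grip_width: 0.0576
grip_force: 25.0
```

```bash
python3 -c "
from mv import *
rel(None)"
```

```text
t 9.9 pos [ 0.5427 -0.1357  0.0656] yaw_y -16.6 q6 -8.9 grip 0.0576 25.0 F [-0.7 -0.4  4.8] M [-0.03  0.15  0.01]
```

Call:
arm_command:
  deltas: [0.6,0,0,0,0,1,0,0,0,0,1,0,0,0,0,1,0,0,-0.015,0,1,0,0,-0.03,0,1,0,0,-0.04,0,1,0,0,-0.02,0,1,0,0,0,0.17,1,0,0,0,0.17,1,0,0,0,0.17,1,0,0,0,0.17,1,0,0,0,0.17]

```text
time: 11.4
position: [0.5427, -0.1356, 0.171]
tool_rot: [0.977, 0.212, 0.0, 0.0]
ft_force: [0.9, -0.4, 0.3]
grip_width: 0.0871
grip_force: 0.0
```

Call:
arm_command:
  deltas: [-1,0,0,0,0.175,-1,0,0,0,0.175,-1,0,0,0,0.175,-1,0,0,0,0.175,-1,0,0,0,0.175,-1,0,0,0,0.175,-1,0,0,0,0.175,-1,0,0,0,0.175,-1,0,0,0,0,-1,0,0,0,0]

```text
time: 12.65
position: [0.5426, -0.1356, 0.1705]
tool_rot: [0.886, -0.464, 0.0, -0.0]
ft_force: [0.4, 0.1, -0.3]
grip_width: 0.0016
grip_force: 0.0
```

```bash
python3 - <<'E'
from mv import *
rel([.438,-.073,.1])
im,d,p=shot('top','t1'); C=cloud(d,p)
im,d,p=shot('side','s4'); C=cloud(d,p)
def fit(lo,hi,c,r):
    m=(C[...,2]>lo)&(C[...,2]<hi)&(np.hypot(C[...,0]-c[0],C[...,1]-c[1])<r)
    S=C[m]; print(len(S),cv2.minEnclosingCircle(np.float32(S[:,:2])*1000),S[:,2].mean())
fit(.088,.1,(.543,-.1355),.045)
cv2.imwrite('pics/s4c.png',cv2.resize(im[130:250,240:380],None,fx=4,fy=4)[:,:,::-1])
E
```

```text
t 12.65 pos [ 0.5426 -0.1356  0.1705] yaw_y -145.3 q6 119.9 grip 0.0016 0.0 F [ 0.4  0.1 -0.3] M [ 0.11 -0.02  0.01]
tool delta [-0.111   0.0505  0.0704]
193 ((541.9710083007812, -136.6391143798828), 30.413379669189453) 0.09334610313361615
```

View pics/s4c.png

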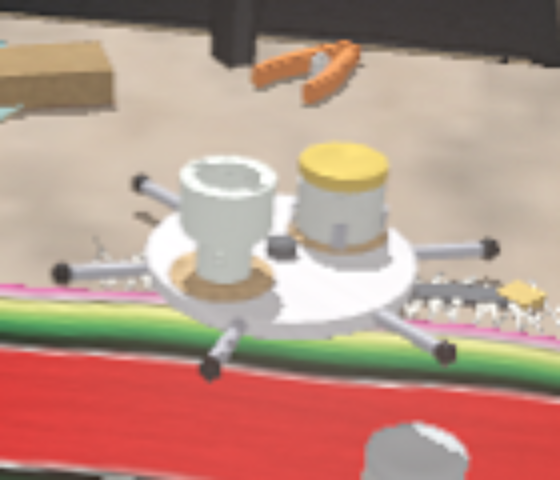

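The pot stands upright on the cork pad, at about (225,230). Now I'll move the closed fingers next to the spoke 90° counter-clockwise from the pot.

Call:
arm_command:
  deltas: [-1,-0.037,0.017,0,0,-1,-0.037,0.017,0,0,-1,-0.037,0.0165,0,0,-1,0,0,0.05,0,-1,0,0,0.05,0,-1,0,0,0.04,0,-1,0,0,0.0175,0,-1,0,0,0,0,-1,0,0,0,0]

```text
time: 13.88
position: [0.4386, -0.0729, 0.013]
tool_rot: [0.885, -0.465, 0.001, -0.0]
ft_force: [0.3, -1.0, -0.4]
grip_width: 0.0007
grip_force: 0.0
```

```bash
python3 -c "
from mv import *
rel([.438,-.073,.013])"
```

```text
t 13.88 pos [ 0.4386 -0.0729  0.013 ] yaw_y -145.4 q6 121.5 grip 0.0007 0.0 F [ 0.3 -1.  -0.4] M [ 0.13  0.01 -0.03]
tool delta [-0.0003  0.0005  0.    ]
```

Call:
arm_command:
  deltas: [-1,0.0002,0.004,0,-0.032,-1,0.0002,0.006,0,-0.048,-1,0.0003,0.007,0,-0.056,-1,0.0003,0.008,0,-0.064,-1,0.0004,0.01,0,-0.08,-1,0.0004,0.01,0,-0.08,-1,0.0004,0.01,0,-0.08,-1,0.0004,0.01,0,-0.08,-1,0.0004,0.01,0,-0.08,-1,0.0004,0.01,0,-0.08,-1,0.0004,0.01,0,-0.08,-1,0.0004,0.01,0,-0.08]

```text
time: 15.38
position: [0.386, -0.1609, 0.0138]
tool_rot: [0.998, -0.063, 0.001, 0.001]
ft_force: [1.5, 1.3, -0.6]
grip_width: 0.0002
grip_force: 0.8
```

```bash
cat > an.py <<'E'
from mv import *
def go(tag,c=np.array([.510,-.1755])):
    rel(None); x=status.get_obs()['position'][:2]-c; print('finger r',np.hypot(*x).round(4),'phi',np.degrees(np.arctan2(x[1],x[0])).round(1)%360)
    for n in ('top','side'):
        im,d,p=shot(n,tag+n); C=cloud(d,p); R=np.hypot(C[...,0]-c[0],C[...,1]-c[1])
        h=cv2.cvtColor(im,cv2.COLOR_RGB2HSV)
        g=(h[...,0]>20)&(h[...,0]<33)&(h[...,1]>130)&(C[...,2]>.07)&(C[...,2]<.088)&(R<.09)
        w=(h[...,1]<60)&(C[...,2]>.087)&(C[...,2]<.1)&(R<.09)&(im.mean(2)>120)
        for nm,m,off,a0 in (('gold',g,180,0),('pot',w,0,0)):
            S=np.float32(C[m][:,:2])*1000
            if len(S)<30: print(n,nm,'few',len(S)); continue
            k,r=cv2.minEnclosingCircle(S); v=np.array(k)/1000-c
            print(n,nm,len(S),np.round(k,1),'r',round(r,1),'R',np.hypot(*v).round(4),'pad ang',((np.degrees(np.arctan2(v[1],v[0]))+off)%360).round(1))
E
python3 -c "
from an import *; go('p1')"
```

```text
t 15.38 pos [ 0.386  -0.1609  0.0138] yaw_y -97.2 q6 59.1 grip 0.0002 0.8 F [ 1.5  1.3 -0.6] M [ 0.33 -0.25  0.09]
finger r 0.1249 phi 173.3
top gold few 0
top pot few 0
side gold few 18
side pot 215 [ 510.4 -122.4] r 31.0 R 0.0531 pad ang 89.6
```

Call:
arm_command:
  deltas: [-1,0.0004,0.01,0,-0.08,-1,0.0004,0.01,0,-0.08,-1,0.0004,0.01,0,-0.08,-1,0.0004,0.01,0,-0.08,-1,0.0004,0.01,0,-0.08,-1,0.0004,0.01,0,-0.08,-1,0.0004,0.01,0,-0.08,-1,0.0004,0.01,0,-0.08,-1,0.0004,0.01,0,-0.08,-1,0.0004,0.01,0,-0.08,-1,0.0004,0.01,0,-0.08,-1,0.0004,0.01,0,-0.08]

```text
time: 16.98
position: [0.4244, -0.2675, 0.0132]
tool_rot: [0.914, 0.405, -0.0, -0.001]
ft_force: [-1.3, 1.7, 0.9]
grip_width: 0.0003
grip_force: 0.8
```

Call:
arm_command:
  deltas: [-1,0.0004,0.01,0,-0.08,-1,0.0004,0.01,0,-0.08,-1,0.0004,0.01,0,-0.08,-1,0.0004,0.01,0,-0.08,-1,0.0003,0.008,0,-0.064,-1,0.0002,0.005,0,-0.04,-1,0,0,0,0,-1,0,0,0,0]

```text
time: 17.98
position: [0.4706, -0.295, 0.0127]
tool_rot: [0.809, 0.587, 0.0, 0.0]
ft_force: [-1.1, 0.8, -0.2]
grip_width: 0.0004
grip_force: 0.0
```

```bash
python3 -c "
from an import *; go('p2')"
```

```text
t 17.98 pos [ 0.4706 -0.295   0.0127] yaw_y -18.1 q6 -25.5 grip 0.0004 0.0 F [-1.1  0.8 -0.2] M [-0.01 -0.1  -0.04]
finger r 0.1258 phi 251.8
top gold 379 [ 561.4 -182.4] r 28.5 R 0.0519 pad ang 172.3
top pot few 0
side gold few 28
side pot 199 [ 478.  -200.8] r 72.4 R 0.0408 pad ang 218.3
```

Call:
arm_command:
  deltas: [-1,0.0003,0.0075,0,-0.06,-1,0.0003,0.0075,0,-0.06,-1,0.0003,0.0075,0,-0.06,-1,0.0002,0.006,0,-0.048,-1,0,0,0,0,-1,0,0,0,0,-1,0,-0.015,0,0,-1,0,0,-0.05,0,-1,0,0,-0.06,0,-1,-0.06,0,-0.02,0,-1,-0.06,0,0,0,-1,0,0,0,0]

```text
time: 19.58
position: [0.4717, -0.4228, 0.1429]
tool_rot: [0.739, 0.674, -0.001, 0.002]
ft_force: [0.5, 1.1, -0.4]
grip_width: 0.0006
grip_force: 0.0
```

```bash
python3 -c "
from an import *; go('p3')
im=load('p3top')[0]; cv2.imwrite('pics/p3c.png',cv2.resize(im[160:330,300:460],None,fx=3.5,fy=3.5,interpolation=cv2.INTER_CUBIC)[:,:,::-1])"
```

```text
t 19.57 pos [ 0.4717 -0.4228  0.1429] yaw_y -5.3 q6 -46.6 grip 0.0006 0.0 F [ 0.5  1.1 -0.4] M [ 0.03 -0.13 -0.01]
finger r 0.2503 phi 261.2
top gold 569 [ 561.1 -171.7] r 28.3 R 0.0512 pad ang 184.3
top pot 317 [ 461.4 -174. ] r 29.6 R 0.0486 pad ang 178.3
side gold 36 [ 562.9 -170.2] r 30.3 R 0.0532 pad ang 185.8
side pot 194 [ 460.9 -172.3] r 31.2 R 0.0492 pad ang 176.2
```

View pics/p3c.png

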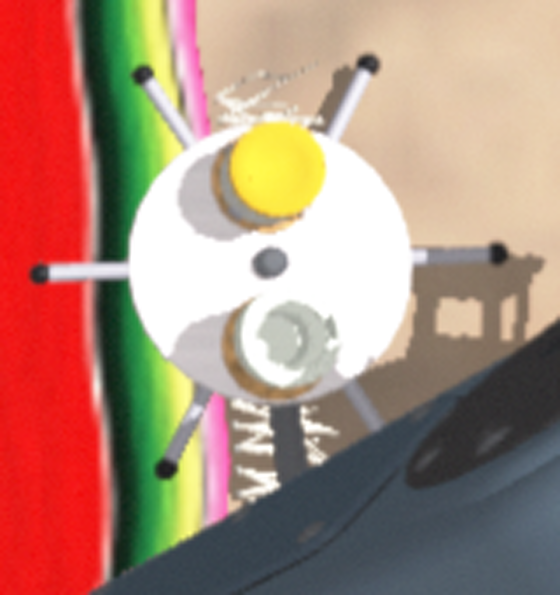

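The crop shows the pot upright at (280,335), the gold jar at (277,170), and five balls visible. I'll get the angle from the balls.

```bash
python3 - <<'E'
from h import *
p=load('p3top')[2]
def fit(cr,z=.02):
    B=plane([(300+u/3.5-.36,160+v/3.5-.36) for u,v in cr],p,z)[:,:2]
    A=np.c_[2*B,np.ones(len(B))]; s=np.linalg.lstsq(A,(B**2).sum(1),rcond=None)[0]; return B,s[:2]
a=[(186,52),(408,90),(498,300),(355,480),(128,440),(43,227)]
b=[(143,74),(368,63),(498,254),(165,468),(38,272)]
for s in (a,b):
    B,c=fit(s); c0=np.array([.5101,-.1754]); print(c.round(4),(np.degrees(np.arctan2(*(B-c0).T[::-1]))%60).round(2).tolist(), np.mean(np.degrees(np.arctan2(*(B-c0).T[::-1]))%60).round(2))
# pointer angle from axis: bar edges midpoints + diamond, from t0 crop
for u,v in ((285,405),(291,455),(297,500),(300,516)):
    P=plane([(300+u/3.5-.36,160+v/3.5-.36)],p,.005)[0,:2]-c0; print(np.degrees(np.arctan2(P[1],P[0]))%360, np.hypot(*P))
E
```

```text
[ 0.5101 -0.1754] [20.14, 20.27, 20.2, 19.89, 20.52, 20.76] 20.3
[ 0.5096 -0.1746] [32.56, 32.49, 31.75, 31.86, 32.1] 32.15
186.18318883646012 0.0892140830354897
185.96275107418614 0.1204883398852969
185.993235081477 0.14849659583280309
186.1966194206481 0.1584753147700923
```

Call:
arm_command:
  deltas: [-1,0.06,0,0,0,-1,0.06,0,0.02,0,-1,0,0,0.06,0,-1,0,0,0.05,0,-1,0,0,0,0,-1,0,0.007,0,0,-1,0,0.008,0,0,-1,0.0002,0.0045,0,-0.036,-1,0.0002,0.0046,0,-0.037,-1,0,0,0,0,-1,0,0,0,0]

```text
time: 21.05
position: [0.5076, -0.3006, 0.0125]
tool_rot: [0.712, 0.702, 0.0, 0.0]
ft_force: [-0.4, 0.4, -0.4]
grip_width: 0.0006
grip_force: 0.0
```

Call:
arm_command:
  deltas: [-1,0,-0.015,0,0,-1,0,0,-0.05,0,-1,0,0,-0.06,0,-1,-0.06,0,-0.02,0,-1,-0.06,0,0,0,-1,-0.06,0,0,0,-1,0,0,0,0]

```text
time: 21.92
position: [0.4881, -0.4847, 0.1418]
tool_rot: [0.714, 0.7, -0.001, 0.001]
ft_force: [0.4, 0.2, -1.1]
grip_width: 0.0003
grip_force: 0.0
```

```bash
python3 -c "
from an import *; go('p4')
im=load('p4top')[0]; cv2.imwrite('pics/p4c.png',cv2.resize(im[160:330,300:460],None,fx=3.5,fy=3.5,interpolation=cv2.INTER_CUBIC)[:,:,::-1])
im,d,p=load('p4top'); C=cloud(d,p)
for nm,lo,hi,c in (('can',.052,.07,(.682,.054)),('jar',.038,.05,(.414,.059)),('low',.06,.076,(.544,.179))):
    S=C[(C[...,2]>lo)&(C[...,2]<hi)&(np.hypot(C[...,0]-c[0],C[...,1]-c[1])<.05)]; print(nm,len(S),cv2.minEnclosingCircle(np.float32(S[:,:2])*1000))
"
```

```text
t 21.93 pos [ 0.4881 -0.4847  0.1418] yaw_y -1.1 q6 -52.9 grip 0.0003 0.0 F [ 0.4  0.2 -1.1] M [-0.   -0.1  -0.03]
finger r 0.31 phi 265.9
top gold 566 [ 561.  -167.2] r 28.1 R 0.0517 pad ang 189.3
top pot 323 [ 461.1 -177.9] r 29.8 R 0.049 pad ang 182.8
side gold few 27
side pot 193 [ 460.8 -176.8] r 31.4 R 0.0492 pad ang 181.5
can 649 ((682.8197631835938, 53.99726867675781), 32.7296142578125)
jar 467 ((413.7901306152344, 58.73904800415039), 26.01449203491211)
low 296 ((544.7650146484375, 179.10496520996094), 29.698640823364258)
```

View pics/p4c.png

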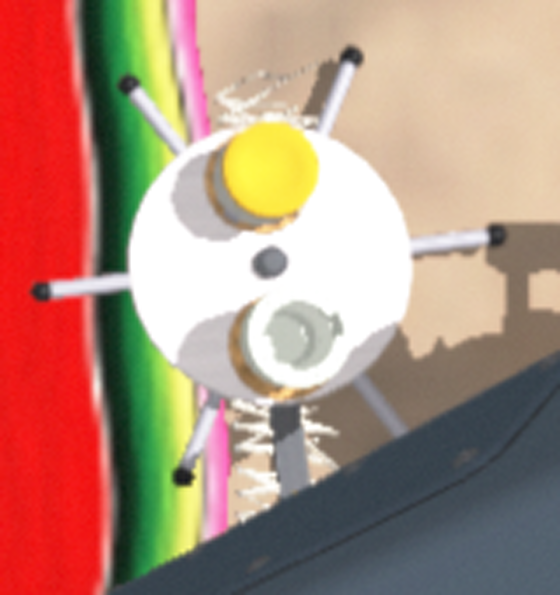

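```bash
python3 - <<'E'
from h import *
p=load('p4top')[2]; b=[(128,84),(351,56),(497,236),(182,476),(40,291)]; c0=np.array([.5101,-.1754])
B=plane([(300+u/3.5-.36,160+v/3.5-.36) for u,v in b],p,.02)[:,:2]; a=np.degrees(np.arctan2(*(B-c0).T[::-1]))%60; print(a.round(2),a.mean()+150)
if abs(a.mean()+150-186.0)<1.2: print(order.hand_in())
E
```

```text
[37.19 37.14 36.27 36.43 36.84] 186.77461089765504
the job is handed in; nothing more can be done
None
```

The top pot is off the stack and standing upright on the cork pad, with the pad within about 1° of the brass pointer by my measurement. The lower pot, brown can and silver jar are where they were (within about 1 mm), and I handed the job in at about 22 s; no verdict was returned.

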